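# Snap the crevice nozzle onto the parked vacuum tube

## Robot

A 6-joint arm with a two-finger parallel gripper is mounted at the origin on the work surface. World frame = base frame: x ahead of the robot, y to its left, z up, the work surface at z = 0. Lengths are in m, angles in rad, forces in N, time in s.
With the tool pointing down it reaches from about 0.35 to 0.775 m from the base axis. Payload 7.3 kg.
Tool frame: the origin (TCP) lies at the very end of the fingers, on their centre line; the grasp point (between the pads) lies 19 mm behind it (robot.tcp_to_grasp is the distance from the TCP to the grasp point, in m); x points along the fingers, y is the direction in which the jaws open and shut, and the axes are right-handed (so a half turn about x gives the same grasp; the last joint's range is limited). The gripper opens to 92 mm and grips with 3 to 60 N. Pads are 19 mm wide; open, the fingers measure 130 mm over their backs; the gripper's body (75 mm by 190 mm) begins 47 mm behind the grasp point.
Start: joints at [-1.444, 0.342, 1.524, -0, 1.275, -0.146], TCP at [0.141, -0.506, 0.227] pointing down, gripper open.
Joint ranges: [-2.53, 2.53], [-0.77, 2.02], [0.04, 2.7], [-1, 4.14], [0.28, 2.66], [-3.11, 3.11]. Speed limits (rad/s): [2.57, 2.57, 3.14, 3.14, 3.14, 3.14].

## Interface

Orientations are given as [roll, pitch, yaw] about the fixed x, y, z axes, in that order (R = Rz(yaw) Ry(pitch) Rx(roll)).
In Python, from cell import robot gives the robot as it stands.
- The arm moves only by the tool move_arm, never from a script. Its argument "increments" is a list of rows, each a list of 4 numbers: the shift along the tool's x, y, z normalised to -1 to 1, where 1 is 40 cm, then the turn about the tool's x normalised to -1 to 1, where 1 is 60 degrees. In form: [[dx, dy, dz, twist], ...]. A call has 1 to 5 rows; each row is the pose to reach, as a shift and turn from the pose commanded when the call began, along the tool's axes at that moment; what a row does not reach only later rows make up. A row lasts 1/8 s, in which the tool goes at most 62.5 mm and 10.7 degrees, less where a joint would pass 70% of its speed; a pose out of reach is approached as far as the arm can. A call with a number of a shift or a turn outside -1 to 1 is refused whole. A call with a gripper value outside its range is refused whole. "gripper" is the closure, from 0 (fully open) to 1 (shut), set as the call begins (left out, the last holds). The fingers move at their own pace and stop on an object; "squeeze" is the grip in N (left out, the last holds). Time passes only in rows, so rows that repeat a pose let the fingers close. It gives the time, the measured TCP pose, the force and the opening at its end, in the units of the state.
- robot.observe(): the state, without advancing time (a new reading comes with each control period).
- robot.read_camera(name): name is "scene" or "top"; returns the picture (400x640x3 uint8, red, green, blue); there is no depth.
- robot.camera_params(name): a dict with "fx", "fy", "cx", "cy" (pixels), "R" (3x3) and "t" (3): a world point X has camera coordinates R X + t. Camera axes: x right, y down, z forward; pixel columns grow to the right and rows downward; lengths in m; the calibration is good to about 2 mm. A picture is of the moment at which its call begins. camera_params takes no time and is no camera call.
- robot.hand_in(): hands the job in, once; it reports no verdict.
The state is a dict: "time": time; "qpos": joint angles; "qvel": joint speeds; "joint_efforts": joint torques, N m; "tool_pos": TCP position; "tool_rot": TCP orientation; "contact_force": force on the tool from outside, world axes, zero at the start; "torque": the same for the moment, N m; "opening": finger opening in m.
Only numpy, scipy, OpenCV 4.12 (cv2) and the standard library are available. Lean on these libraries where they do the work, as an engineer would, in place of code of your own. Each camera call takes 0.05 s, during which the arm holds its last target.

## Task

Fit the crevice nozzle to the shop vacuum's tube that stands parked in the bench socket: slide its cuff down over the metal stub until it is fully home on the shoulder, and turn it until the spring button pops out through the hole in the cuff, then let go. Push and turn gently, stopping as soon as the button catches, and leave the other nozzles and the rest of the bench as they are.

Things in the scene. Friction and masses are not known exactly. Their poses are not given: they have to be found in the camera images.
- nozzle: crevice nozzle, black plastic, 195 mm tall (the only tall nozzle), 70 to 120 g, standing on its round cuff. Origin: centre of the cuff's lower rim; z up. Cuff: outside 43 mm, bore 34 mm, 56 mm deep. Above it tapers to a flat spout from 108 mm up, 46 mm wide along the nozzle's x, with a slanted mouth 195 mm high at -x, 175 mm at +x
- nozzle_grip (a point): point inside the spout, 160 mm above the rim on the nozzle's axis, where to grip it from above: there it is 18 mm thick along the nozzle's y and 45 mm wide along x
- nozzle_hole (a point): centre of the one hole in the cuff wall, on the nozzle's +x side, 20 mm from its axis; the hole is 10.5 mm wide and reaches from 20.5 to 35 mm above the rim
- dock: grey parking socket screwed to the bench, flange 110 mm round, holding the vacuum's tube upright. Origin: centre of its underside; black clamp knob at its -y. The stub's spring button faces roughly the dock's +x, but the tube was clamped carelessly and may face up to 0.5 rad to either side; no pose tells: look, or turn the nozzle and feel. The tube stays put when the nozzle is turned
- seat (a point): point on the vertical axis of the stub at the shoulder on which the nozzle's rim must rest, 62 mm above the bench. The aluminium stub rises 48 mm above it (top at 110 mm), 32 mm diameter, its top 6 mm tapering to 23 mm. The shoulder is the top of a black collar of 47 mm diameter
- button (a joint): the stub's spring button (2.4 to 4.5 N), 8 mm wide, 5.5 mm proud, 22 to 33 mm above the shoulder. Value in m, 0 out, grows when pressed, at most 0.007. The top is a ramp: a cuff pushed down with about 8 N presses it in. The underside is square and locks. 0.003 to 0.0045 while it rubs in the bore, near 0 when caught in the hole: nozzle home and its hole facing the button within 4 degrees
- brush_nozzle: round dusting-brush nozzle, 103 mm tall, 60 mm across the brush, standing brush up. Bystander; origin: centre of its underside
- wide_nozzle: wide upholstery nozzle, 97 mm tall, mouth 90 by 31 mm on top. Bystander; origin: centre of its underside
- fan: 120 mm square case fan, 25 mm thick, lying flat. Bystander; origin: centre of its underside
- spray_can: closed aluminium can, 58 mm diameter, 160 mm tall. Bystander; origin: centre of its underside
- screw_tin: open steel tray of screws, 100 by 75 by 26 mm. Bystander; origin: centre of its underside
- screwdriver: black-handled screwdriver, 190 mm long, lying. Bystander
- drive: flat aluminium drive, 100 by 70 by 7 mm. Bystander; origin: centre of its underside
- tape_roll: roll of tape, 80 mm across, 19 mm high. Bystander; origin: centre of its underside
Not all that is in view belongs to the job. Leave any yellow look-alike of the nozzle alone.

How it is judged:
On the way, in this order (a step that is already met when the one before it is completed fails the run):
1. the nozzle is lifted clear of the bench (height (world z) of nozzle above 0.04 m), for 0.1 s.
2. the cuff is slid over the stub and presses the button in (horizontal distance between nozzle and seat below 0.006 m and z of nozzle in the frame of seat below 0.032 m and value of joint button above 0.002 m), for 0.1 s.
At the end, for the whole second after the job is handed in: The nozzle stands on the stub within 3 mm of its axis, its rim within 3 mm of the shoulder, upright within 6 degrees and at rest, with the button standing out through the hole (pressed in by less than 1.5 mm) (horizontal distance between nozzle and seat below 0.003 m and z of nozzle in the frame of seat between -0.003 and 0.003 m and angle between nozzle's own z axis and vertical below 0.1 rad and value of joint button below 0.0015 m and linear speed of nozzle below 0.02 m/s); the robot touches nothing.
It fails at once if the nozzle is forced against the parked tube or its socket with more than 35 N (contact force between nozzle and dock above 35 N).
It fails at once if another thing on the bench is shifted by more than 25 mm (distance of any of brush_nozzle, wide_nozzle, fan, spray_can, screw_tin, screwdriver, drive, tape_roll from where it was at the start of the episode above 0.025 m).
It also fails if it takes over 64 s, if anything falls off the work surface, if the arm or the gripper's body presses on something with over 40 N, if the wrist force passes 120 N, or if a joint passes its speed limit or range.

## Working session

There is one attempt and no reset: what is moved stays moved. The work goes in short steps, Python scripts to look and compute and a tool call to move; the robot and the scene stay as the last step left them, time stands still between calls to the robot, and variables do not carry over. Pictures are saved under pics/ and viewed, and the job is handed in when it is done.

Besides the shell and the picture viewer there is one more tool, called after ">>>" as name(argument=value, ...), one argument or row to a line, values as JSON. move_arm: Moves the arm, as the interface text tells. Its arguments: {"type":"object","properties":{"increments":{"type":"array","items":{"type":"array","items":{"type":"number"}}},"gripper":{"type":"number"},"squeeze":{"type":"number"}},"required":["increments"]}

```bash
mkdir -p pics; ls
python3 - <<'E'
from cell import robot
import cv2,numpy as np
for n in("scene","top"):
    im=robot.read_camera(n); cv2.imwrite(f"pics/{n}0.png",im[:,:,::-1]); p=robot.camera_params(n)
    print(n,p["fx"],p["fy"],p["cx"],p["cy"],np.round(p["R"],4).tolist(),np.round(p["t"],4), "campos",np.round(-np.array(p["R"]).T@np.array(p["t"]),3))
print(robot.observe())
E
```

```text
pics
scene 393.79079831517794 393.79079831517794 319.19749015538594 200.17570947578355 [[0.4751, 0.8799, 0.0054], [0.7496, -0.4015, -0.5262], [-0.4609, 0.2541, -0.8503]] [-0.3006 -0.3853  1.4652] campos [ 1.107 -0.263  1.045]
top 408.1949955711746 408.1949955711746 317.6851845050121 198.3563884617 [[0.0251, -0.9997, -0.0036], [-0.9766, -0.0238, -0.2137], [0.2135, 0.0088, -0.9769]] [0.0084 0.5869 1.0438] campos [0.35  0.013 1.145]
{'time': 0.1, 'qpos': array([-1.44400595e+00,  3.42629350e-01,  1.52492096e+00, -2.13318523e-05,
        1.27535914e+00, -1.45998476e-01]), 'qvel': array([ 1.51748552e-03, -5.42333598e-04, -3.48188986e-03, -1.89663008e-03,
        1.72451795e-04,  9.16938067e-05]), 'joint_efforts': array([ 4.05350802e-04, -4.32006776e+01, -2.44692349e+01,  7.17993546e-02,
        5.25965681e-02, -5.92065226e-05]), 'tool_pos': array([ 0.14141554, -0.50523048,  0.22612693]), 'tool_rot': array([-1.70130436,  1.56947937,  1.71308337]), 'contact_force': array([0.363191  , 0.67178223, 0.31640171]), 'torque': array([ 0.03483987, -0.01295132,  0.02213825]), 'opening': 0.09191770580061238}
```

View pics/scene0.png

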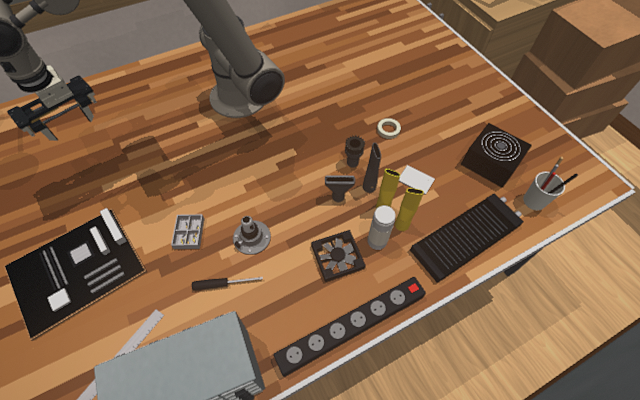

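View pics/top0.png

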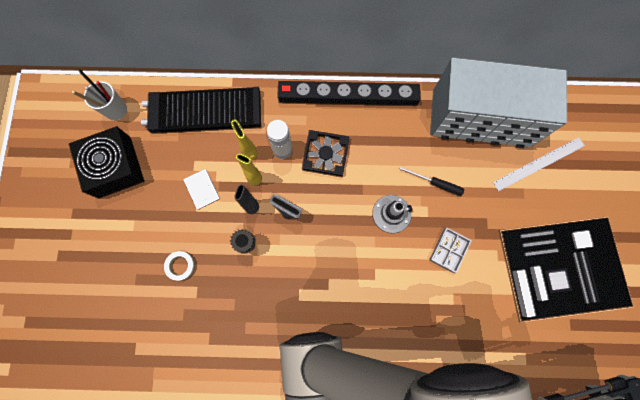

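The candidates in the scene view are a black tall nozzle at about (372,168), two yellow look-alikes at (390,185) and (410,208), a round brush at (354,150) and a wide nozzle at (338,187). The black tall one fits the description. I'll confirm it in an enlarged crop.

Run:
```python
import cv2,numpy as np
s=cv2.imread("pics/scene0.png");t=cv2.imread("pics/top0.png")
def c(im,x,y,w,h): return cv2.resize(im[y:y+h,x:x+w],(400,300),interpolation=cv2.INTER_CUBIC)
a=np.hstack([c(s,330,130,96,72),c(s,212,205,80,60)]);b=np.hstack([c(t,215,165,96,72),c(t,360,180,72,54)])
cv2.imwrite("pics/crops0.png",np.vstack([a,b]))
```

```text
(no output)
```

View pics/crops0.png

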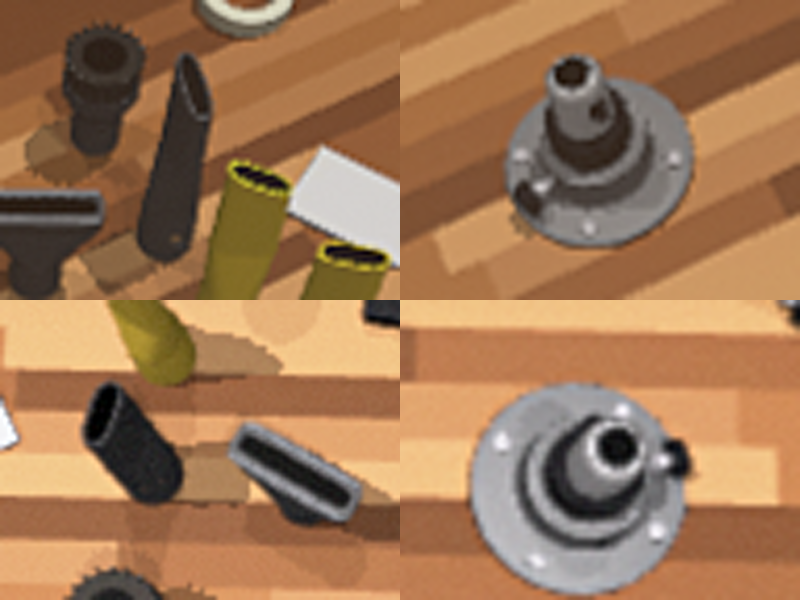

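The crop confirms the black tall nozzle: its mouth ends are near scene (376,143) and (378,158), and a hole shows at (372,187.5). The stub's top is near scene (246,219), with the button on its right side at about (252,226). Next I'll measure these in both views.

```bash
cat > h.py <<'E'
import cv2,numpy as np
from cell import robot
P={n:{k:np.array(v) for k,v in robot.camera_params(n).items()} for n in("scene","top")}
def ray(n,uv):
    p=P[n];d=p["R"].T@np.array([(uv[0]-p["cx"])/p["fx"],(uv[1]-p["cy"])/p["fy"],1]);return -p["R"].T@p["t"],d/np.linalg.norm(d)
def onz(n,uv,z):
    o,d=ray(n,uv);return o+d*(z-o[2])/d[2]
def proj(n,X):
    p=P[n];c=p["R"]@np.array(X)+p["t"];return np.array([p["fx"]*c[0]/c[2]+p["cx"],p["fy"]*c[1]/c[2]+p["cy"]])
def tri(us,ut):
    o1,d1=ray("scene",us);o2,d2=ray("top",ut)
    s=np.linalg.lstsq(np.c_[d1,-d2],o2-o1,rcond=None)[0];a,b=o1+d1*s[0],o2+d2*s[1];return (a+b)/2,np.linalg.norm(a-b)
E
python3 - <<'E'
from h import *
np.set_printoptions(precision=4,suppress=True)
print("mouth hi",onz("scene",(375.5,143.2),.195),onz("top",(241.7,185.2),.195),tri((375.5,143.2),(241.7,185.2)))
print("mouth lo",onz("scene",(378,158.3),.175),onz("top",(237.7,199.8),.175),tri((378,158.3),(237.7,199.8)))
print("hole",onz("scene",(371.6,187.4),.028))
print("stub",onz("scene",(246.2,219.2),.110),onz("top",(398.9,206.3),.110),tri((246.2,219.2),(398.9,206.3)))
print("button",onz("scene",(251.9,226.3),.062+.0275))
# big crops w/ markers none
s=cv2.imread("pics/scene0.png");t=cv2.imread("pics/top0.png")
def c(im,x,y,w,h): return cv2.resize(im[y:y+h,x:x+w],(400,300),interpolation=cv2.INTER_NEAREST)
a=np.hstack([c(s,350,138,80,60),c(s,228,208,48,36)]);b=np.hstack([c(t,220,175,64,48),c(t,370,190,48,36)])
cv2.imwrite("pics/crops1.png",np.vstack([a,b]))
# flange ellipse top view: grey mask
for n,im,(x,y,w,h) in(("scene",s,(225,205,55,55)),("top",t,(365,185,55,55))):
    sub=im[y:y+h,x:x+w];hsv=cv2.cvtColor(sub,cv2.COLOR_BGR2HSV)
    m=((hsv[...,1]<60)).astype(np.uint8)
    m=cv2.morphologyEx(m,cv2.MORPH_OPEN,np.ones((3,3)))
    cs,_=cv2.findContours(m,cv2.RETR_EXTERNAL,cv2.CHAIN_APPROX_NONE);k=cv2.convexHull(max(cs,key=cv2.contourArea))
    e=cv2.fitEllipse(k);ctr=(e[0][0]+x,e[0][1]+y);print(n,ctr,e[1],onz(n,ctr,.01))
E
```

```text
mouth hi [0.556  0.2188 0.195 ] [0.5856 0.2049 0.195 ] (array([0.5776, 0.1989, 0.2286]), np.float64(0.0016030226230694816))
mouth lo [0.5921 0.2068 0.175 ] [0.5537 0.2163 0.175 ] (array([0.5645, 0.2285, 0.1294]), np.float64(0.005638314997332977))
hole [0.5915 0.2068 0.028 ]
stub [ 0.5602 -0.1862  0.11  ] [ 0.5604 -0.1878  0.11  ] (array([ 0.5604, -0.1869,  0.1109]), np.float64(0.0014443047286427685))
button [ 0.5761 -0.1794  0.0895]
scene (251.2282943725586, 236.33955764770508) (34.87283706665039, 36.845340728759766) [ 0.5616 -0.1873  0.01  ]
top (391.4710464477539, 213.6145191192627) (37.31157684326172, 38.840232849121094) [ 0.5592 -0.1859  0.01  ]
```

View pics/crops1.png

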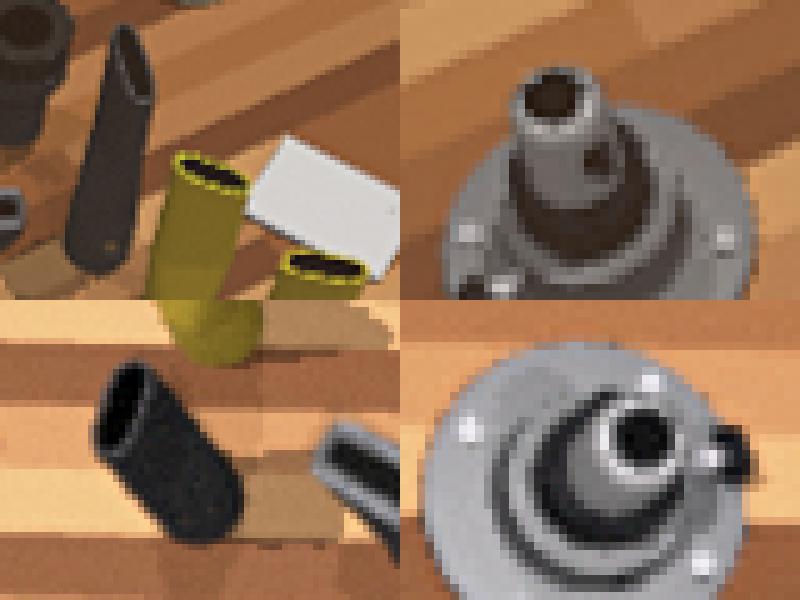

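The stub axis is consistent between views at about (0.560,-0.187), with the triangulated top at z≈0.111. I had paired the two mouth ends the wrong way round in the top view, because up in that image is +x. I'll recompute them and work out the first move.

```bash
cat >> h.py <<'E'
from scipy.spatial.transform import Rotation as Ro
def Rt(): return Ro.from_euler("xyz",robot.observe()["tool_rot"]).as_matrix()
def plan(xyz,yawy):
    "shift in units and twist units to TCP xyz, tool y axis yaw (mod pi)"
    o=robot.observe();R=Rt();d=R.T@(np.array(xyz)-o["tool_pos"])/.4
    y=np.arctan2(R[1,1],R[0,1]);dy=(yawy-y+np.pi/2)%np.pi-np.pi/2
    return np.round(d,4),"tooly %.4f"%y,"twist %.4f (alt +-3)"%(-dy/(np.pi/3)),"q6",o["qpos"][5]
E
python3 - <<'E'
from h import *
np.set_printoptions(precision=4,suppress=True)
H,L=((375.5,143.2),(237.7,199.8)),((378,158.3),(241.7,185.2))
h=[onz("scene",H[0],.195),onz("top",H[1],.195)];l=[onz("scene",L[0],.175),onz("top",L[1],.175)]
print(h,l,tri(*H),tri(*L))
for i in(0,1): d=l[i]-h[i];print("len",np.hypot(*d[:2]),"yaw",np.arctan2(d[1],d[0]),"mid",(h[i]+l[i])[:2]/2)
# cuff: outlines
for n,f in(("scene","scene0"),("top","top0")):
    im=cv2.imread(f"pics/{f}.png");g=im.max(2)
    x0,y0,w,hh=(355,135,30,62) if n=="scene" else (230,180,32,36)
    m=(g[y0:y0+hh,x0:x0+w]<(75 if n=="scene" else 60)).astype(np.uint8)
    k,lab,st,_=cv2.connectedComponentsWithStats(m);j=1+np.argmax(st[1:,4]);s=st[j];print(n,s[0]+x0,s[1]+y0,s[2:])
    ys,xs=np.where(lab==j)
    for r in range(ys.min(),ys.max()+1,4): q=xs[ys==r];print((r+y0,q.min()+x0,q.max()+x0),end=" ")
    print()
c=np.array([.574,.213])
for z in(0,):
    for n in P:
        pts=np.array([proj(n,(c[0]+.0215*np.cos(a),c[1]+.0215*np.sin(a),z)) for a in np.linspace(0,6.28,40)]);print(n,"base circle px",pts.min(0),pts.max(0))
print("yellow/top", onz("top",(243,158),.195),onz("top",(237,125),.195),"can",onz("top",(279,127),.16))
k=onz("top",(408.3,205),.025);print("knob",k,"dock yaw",np.arctan2(k[1]+.187,k[0]-.5603)+np.pi/2)
ks=onz("scene",(237.5,244),.025);print("knob s",ks,np.arctan2(ks[1]+.187,ks[0]-.5603)+np.pi/2)
print(Rt())
E
```

```text
[array([0.556 , 0.2188, 0.195 ]), array([0.5495, 0.2121, 0.195 ])] [array([0.5921, 0.2068, 0.175 ]), array([0.5906, 0.2089, 0.175 ])] (array([0.5523, 0.217 , 0.1905]), np.float64(0.008289613085481597)) (array([0.5909, 0.2088, 0.1726]), np.float64(0.0013311817975836312))
len 0.03807703360205998 yaw -0.31869596986342824 mid [0.5741 0.2128]
len 0.04112671892544068 yaw -0.0771074845011932 mid [0.5701 0.2105]
scene 363 143 [ 17  50 495]
(143, np.int64(374), np.int64(375)) (147, np.int64(372), np.int64(377)) (151, np.int64(371), np.int64(378)) (155, np.int64(370), np.int64(379)) (159, np.int64(370), np.int64(379)) (163, np.int64(369), np.int64(378)) (167, np.int64(368), np.int64(378)) (171, np.int64(366), np.int64(377)) (175, np.int64(365), np.int64(377)) (179, np.int64(364), np.int64(376)) (183, np.int64(363), np.int64(376)) (187, np.int64(363), np.int64(375)) (191, np.int64(366), np.int64(372)) 
top 236 185 [ 23  29 371]
(185, np.int64(240), np.int64(241)) (189, np.int64(237), np.int64(246)) (193, np.int64(236), np.int64(249)) (197, np.int64(236), np.int64(252)) (201, np.int64(238), np.int64(256)) (205, np.int64(241), np.int64(258)) (209, np.int64(245), np.int64(257)) (213, np.int64(250), np.int64(253)) 
scene base circle px [362.5123 181.8969] [376.0228 193.1279]
top base circle px [243.7377 198.4305] [258.7457 213.1531]
yellow/top [0.6539 0.2062 0.195 ] [0.7392 0.2266 0.195 ] can [0.7506 0.1261 0.16  ]
knob [ 0.582  -0.2306  0.025 ] dock yaw 0.4622628772715105
knob s [ 0.5734 -0.2324  0.025 ] 0.2817028053913815
[[-0.0002  0.2694 -0.963 ]
 [ 0.0013 -0.963  -0.2694]
 [-1.     -0.0013 -0.0002]]
```

Run:
```python
from h import *
np.set_printoptions(precision=4,suppress=True)
t=cv2.imread("pics/top0.png").max(2);s=cv2.imread("pics/scene0.png").max(2)
print(t[183:204,233:250]);print(s[141:162,369:382])
print(plan((.573,.2125,.245),np.pi/2-.28))
```

```text
[[154 152 151 155 155 154 155 151 141 134 140 138 139 140 145 146 136]
 [154 158 158 160 161 158 154 128 108 121 136 144 144 142 150 147 142]
 [160 159 160 157 159 146 101  59  42  64  97 130 146 144 132 140 146]
 [159 158 160 162 142  87  36  13   0  14  55  74 129 144 132 139 144]
 [158 157 162 162 124  55  10   0   0  14  62  51  86 129 132 127 139]
 [158 162 165 146  91  36   0   0   0  10  69  51  32  80 117 128 129]
 [160 160 162 121  56   7   7   6   0  28  84  52  29  30  75 117 127]
 [155 160 160 110  41   0   5   1   0  36  73  46  27  23  33  93 127]
 [179 181 150  87  36   4  14   1  18  66  50  29  29  35  28  50 115]
 [239 242 161  67  14   0   0   1  20  84  51  28  34  35  27  29  88]
 [236 242 138  39   0   0   2   3  37  67  42  35  34  28  30  33  40]
 [236 210 113  28   3   4   6  18  70  52  33  26  24  29  29  32  33]
 [236 165  67  11   7   8   0  36  70  49  27  32  34  37  31  32  29]
 [238 162  68  14   0   0  10  53  59  40  31  32  36  32  31  34  36]
 [237 169  71  11   0   9  42  80  51  30  38  34  31  30  37  35  35]
 [235 195  96  35  25  42  62  57  
[... 967 characters left out ...]
  49  47  46  44  76 141 169]
 [181 156  36  47  57  73  59  45  46  42  53 120 174]
 [174 118  40  50  52  63  70  44  46  44  46 104 166]
 [169  81  44  51  51  64  81  49  44  44  45  86 145]
 [164  57  47  50  51  56  76  73  45  44  39  83 148]
 [160  51  46  53  52  52  70  90  45  41  41  81 144]
 [144  35  49  51  52  52  57  69  66  67  63  84 140]
 [111  42  51  52  52  55  51  57  79  92  82  90 152]
 [ 78  42  54  52  53  53  52  53  53  51  43  94 170]
 [ 51  46  51  53  55  53  54  55  56  53  47 117 191]
 [ 35  48  54  51  52  52  55  55  55  52  59 128 189]]
(array([-0.045 , -1.4373, -1.5225]), 'tooly -1.2980', 'twist 0.5279 (alt +-3)', 'q6', np.float64(-0.14599847570916927))
```

The mouth axis puts the yaw between -0.12 and -0.32, and the visible hole gives about -0.3. The cuff base circle in both views agrees with a centre at (0.573,0.2125). I'll travel above everything with the gripper open.

>>> move_arm(
  increments=[
    [-0.04,-0.1,-0.11,0.1],
    [-0.05,-0.21,-0.22,0.2],
    [-0.05,-0.32,-0.34,0.3],
    [-0.05,-0.43,-0.455,0.4],
    [-0.05,-0.54,-0.57,0.47],
  ],
  gripper=0.0,
  squeeze=20,
)

```text
time: 0.72
tool_pos: [0.3009, -0.2385, 0.2466]
tool_rot: [3.088, 1.571, -0.276]
contact_force: [0.8, -0.4, 0.1]
opening: 0.0919
```

Run:
```python
from h import *
print(plan((.573,.2125,.245),np.pi/2-.22),robot.observe()["time"],robot.observe()["tool_pos"])
```

```text
(array([ 0.0042, -1.25  , -0.4144]), 'tooly -1.7936', 'twist -0.0027 (alt +-3)', 'q6', np.float64(0.9227923840208376)) 0.725 [ 0.30086982 -0.23853332  0.24664069]
```

>>> move_arm(
  increments=[
    [0,-0.15,-0.05,0],
    [0,-0.3,-0.1,0],
    [0,-0.44,-0.145,0],
    [0,-0.59,-0.195,0],
    [0,-0.74,-0.245,0],
  ],
)

```text
time: 1.35
tool_pos: [0.4603, 0.0279, 0.2466]
tool_rot: [1.852, 1.57, -1.509]
contact_force: [0.3, -0.9, 0.2]
opening: 0.0917
```

Run:
```python
from h import *
print(plan((.573,.2125,.245),np.pi/2-.22),robot.observe()["time"],robot.observe()["tool_pos"])
```

```text
(array([ 0.0038, -0.5117, -0.1748]), 'tooly -1.7900', 'twist 0.0008 (alt +-3)', 'q6', np.float64(1.6844138023600568)) 1.35 [0.46026552 0.02791588 0.24660023]
```

>>> move_arm(
  increments=[
    [0,-0.14,-0.05,0],
    [0,-0.28,-0.1,0],
    [0,-0.42,-0.145,0],
    [0,-0.512,-0.175,0],
    [0,-0.512,-0.175,0],
  ],
)

```text
time: 1.98
tool_pos: [0.5727, 0.2127, 0.2451]
tool_rot: [0.33, 1.569, -3.028]
contact_force: [-0.4, -1.1, 0.4]
opening: 0.0919
```

Run:
```python
from h import *
print(plan((.573,.2125,.141),np.pi/2-.22),robot.observe()["tool_pos"])
s=robot.read_camera("scene")[:,:,::-1];t=robot.read_camera("top")[:,:,::-1]
c=lambda im,x,y,w,h: cv2.resize(im[y:y+h,x:x+w],(400,300),interpolation=cv2.INTER_CUBIC)
cv2.imwrite("pics/a1.png",np.hstack([c(s,310,90,120,90),c(t,180,140,120,90)]))
```

```text
(array([ 0.2604,  0.0003, -0.0013]), 'tooly -1.7871', 'twist 0.0035 (alt +-3)', 'q6', np.float64(2.0172166426579548)) [0.57271906 0.21273475 0.24514696]
```

View pics/a1.png

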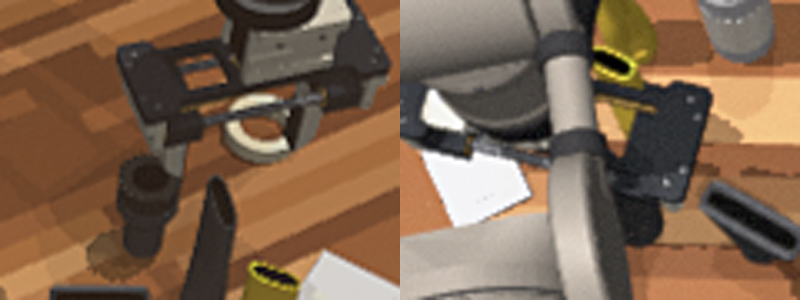

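The fingers straddle the nozzle; the expected TCP projection is near scene (381,138). I'll descend.

>>> move_arm(
  increments=[
    [0.08,0,0,0],
    [0.16,0,0,0],
    [0.22,0,0,0],
    [0.255,0,0,0],
    [0.255,0,0,0],
  ],
)

```text
time: 2.7
tool_pos: [0.5721, 0.2097, 0.1443]
tool_rot: [0.583, 1.569, -2.779]
contact_force: [-0.3, -0.2, 0.9]
opening: 0.0917
```

Run:
```python
from h import *
s=robot.read_camera("scene")[:,:,::-1];t=robot.read_camera("top")[:,:,::-1]
c=lambda im,x,y,w,h: cv2.resize(im[y:y+h,x:x+w],(400,300),interpolation=cv2.INTER_CUBIC)
cv2.imwrite("pics/a2.png",np.hstack([c(s,320,110,100,75),c(t,180,140,120,90)]))
```

```text
(no output)
```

View pics/a2.png

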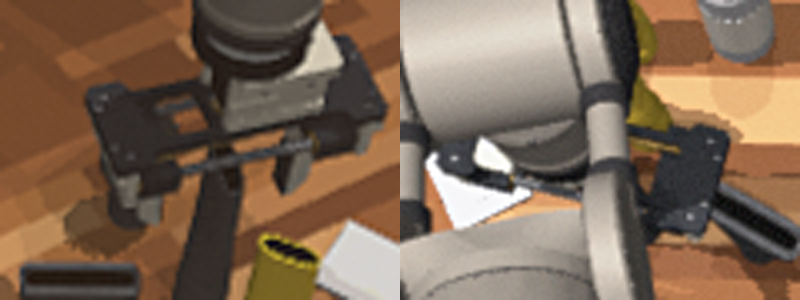

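The spout is between the fingers, with the mouth low in the jaw gap. I'll centre by 3 mm and close.

>>> move_arm(
  increments=[
    [0.005,-0.007,0,0],
    [0.005,-0.007,0,0],
    [0.005,-0.007,0,0],
  ],
  gripper=0.3,
)

```text
time: 3.18
tool_pos: [0.5732, 0.2134, 0.1429]
tool_rot: [-2.96, 1.57, -0.038]
contact_force: [0.1, -0.0, 0.3]
opening: 0.0672
```

>>> move_arm(
  increments=[
    [0,0,0,0],
    [0,0,0,0],
    [0,0,0,0],
    [0,0,0,0],
    [0,0,0,0],
  ],
  gripper=1.0,
  squeeze=20,
)

```text
time: 3.8
tool_pos: [0.5731, 0.2133, 0.1427]
tool_rot: [1.548, 1.571, -1.813]
contact_force: [-0.2, -1.1, -0.7]
opening: 0.0189
```

The opening is 18.9 mm against a spout thickness of 18 mm, so the nozzle is gripped. I'll lift.

>>> move_arm(
  increments=[
    [-0.06,0,0,0],
    [-0.16,0,0,0],
    [-0.28,0,0,0],
    [-0.38,0,0,0],
    [-0.42,0,0,0],
  ],
)

```text
time: 4.42
tool_pos: [0.5737, 0.2135, 0.3136]
tool_rot: [-2.712, 1.566, 0.21]
contact_force: [-0.1, -0.6, -1.1]
opening: 0.0186
```

Run:
```python
from h import *
print(plan((.5603,-.187,.315),np.pi/2+.1),robot.observe()["tool_pos"],robot.observe()["qpos"])
s=robot.read_camera("scene")[:,:,::-1];t=robot.read_camera("top")[:,:,::-1]
c=lambda im,x,y,w,h: cv2.resize(im[y:y+h,x:x+w],(400,300),interpolation=cv2.INTER_CUBIC)
cv2.imwrite("pics/a3.png",np.hstack([c(s,310,80,120,90),c(t,180,130,120,90)]))
```

```text
(array([-0.0045,  0.9845, -0.1851]), 'tooly -1.7901', 'twist -0.3049 (alt +-3)', 'q6', np.float64(2.0212516214309595)) [0.57371294 0.21346353 0.31360252] [ 2.31115889e-01  4.63038357e-01  1.10148085e+00 -9.14302256e-05
  1.57277436e+00  2.02125162e+00]
```

View pics/a3.png

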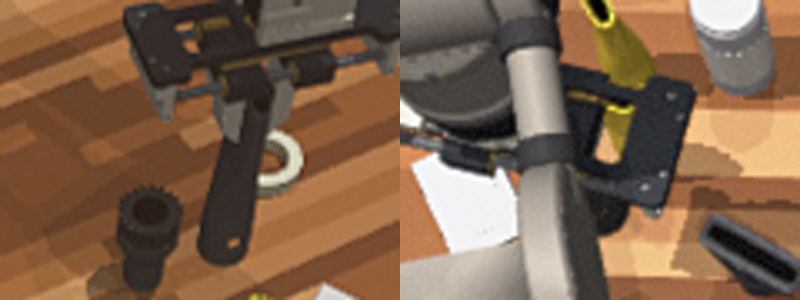

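The nozzle is lifted and upright, with its hole visible at about crop (233,243). I'll carry it over to the stub with a nozzle yaw of about 0.1, short of the estimated button yaw of 0.5.

>>> move_arm(
  increments=[
    [0,0.1,-0.02,-0.03],
    [0,0.24,-0.045,-0.08],
    [0,0.38,-0.07,-0.13],
    [0,0.52,-0.1,-0.18],
    [0,0.66,-0.125,-0.22],
  ],
)

```text
time: 5.15
tool_pos: [0.5638, -0.057, 0.3092]
tool_rot: [-0.233, 1.569, 2.921]
contact_force: [0.3, -0.0, -0.8]
opening: 0.0185
```

Run:
```python
from h import *
print(plan((.5603,-.187,.315),np.pi/2+.1),robot.observe()["tool_pos"],robot.observe()["qpos"])
```

```text
(array([-0.0147,  0.325 ,  0.0128]), 'tooly -1.5582', 'twist -0.0835 (alt +-3)', 'q6', np.float64(1.3223371478395731)) [ 0.56377898 -0.05695571  0.30916964] [-2.35903754e-01  3.75401411e-01  1.24853982e+00 -3.39755905e-05
  1.51989654e+00  1.32233715e+00]
```

>>> move_arm(
  increments=[
    [0,0.1,0.004,-0.03],
    [0,0.2,0.008,-0.06],
    [0,0.28,0.012,-0.08],
    [0,0.325,0.013,-0.084],
    [0,0.325,0.013,-0.084],
  ],
)

```text
time: 5.78
tool_pos: [0.5605, -0.1858, 0.3097]
tool_rot: [-0.63, 1.569, 2.609]
contact_force: [0.7, 0.1, -1.4]
opening: 0.0185
```

```bash
cat > look.py <<'E'
from h import *
import sys
s=robot.read_camera("scene")[:,:,::-1];t=robot.read_camera("top")[:,:,::-1]
cv2.imwrite("pics/%s_s.png"%sys.argv[1],s);cv2.imwrite("pics/%s_t.png"%sys.argv[1],t)
c=lambda im,x,y,w,h: cv2.resize(im[y:y+h,x:x+w],(400,300),interpolation=cv2.INTER_CUBIC)
cv2.imwrite("pics/%s.png"%sys.argv[1],np.hstack([c(s,205,165,100,75),c(t,360,170,80,60)]))
E
python3 look.py b1
python3 - <<'E'
from h import *
print(plan((.5603,-.187,.27),np.pi/2+.1),robot.observe()["tool_pos"],robot.observe()["qpos"])
E
```

```text
(array([0.1008, 0.0068, 0.0018]), 'tooly -1.4715', 'twist -0.0006 (alt +-3)', 'q6', np.float64(1.0238833277618458)) [ 0.56075611 -0.18424997  0.31032302] [-4.47553470e-01  4.21865593e-01  1.17483322e+00  5.36519109e-04
  1.54576128e+00  1.02388333e+00]
```

View pics/b1.png

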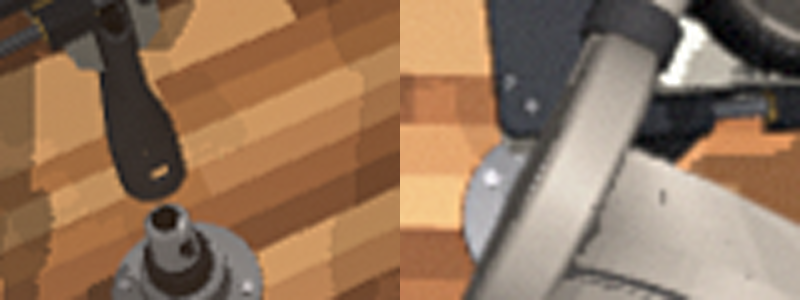

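Run:
```python
from h import *
np.set_printoptions(precision=1,suppress=True)
o=robot.observe();p=o["tool_pos"];z0=p[2]-.1427;print(p,z0)
im=cv2.imread("pics/b1_s.png").max(2)
for z in(0,.02,.04,.056):
    a=np.linspace(0,2*np.pi,80);pts=np.array([proj("scene",(p[0]+.0215*np.cos(b),p[1]+.0215*np.sin(b),z0+z)) for b in a]);print(z,pts.min(0),pts.max(0),pts.mean(0))
for r in range(186,219): print(r,im[r,226:260])
```

```text
[ 0.6 -0.2  0.3] 0.167623023172573
0 [235.2 201.2] [251.9 215.5] [243.6 208.4]
0.02 [233.8 197.1] [250.8 211.6] [242.4 204.3]
0.04 [232.4 192.9] [249.7 207.5] [241.1 200.2]
0.056 [231.2 189.4] [248.8 204.1] [240.  196.8]
186 [190 192 198 180  44  47  48  51  52  52  54  54  53  53  46  62 139 192
 146 139 141 141 141 142 142 142 143 141 142 141 140 141 146 157]
187 [191 192 197 181  69  44  49  50  51  53  54  54  54  52  51  40  94 174
 177 139 141 142 142 142 142 142 141 141 141 143 144 149 155 165]
188 [190 192 196 183  90  45  50  51  51  53  54  55  55  53  53  47  41 115
 184 151 142 142 143 141 142 141 141 144 148 154 155 161 161 162]
189 [191 192 195 183  99  41  49  53  53  51  51  54  55  54  54  50  44  62
 124 161 144 142 142 140 142 145 149 155 158 162 160 160 160 158]
190 [191 192 195 185 109  41  52  53  54  52  54  56  54  55  54  54  49  42
  61 119 153 144 145 145 150 156 161 161 161 160 160 160 160 159]
191 [191 192 195 190 137  39  51  53  55  54  55  54  55  57  55  53  51  48
  38  91 156 154 156 157 161 162 162 161 160 161 160 160 159 161]
192 [191 191 193 195 
[... 3139 characters left out ...]
93 192 193 194 196 195 190 186 172 144 106  77  55  56  55  61
  72  86 118 152 187 179 173 172 172 173 171 167 164 160 157 150]
215 [192 193 193 195 194 195 189 182 167 157 162 168 166 140 116 115 117 122
 122 133 161 161 168 165 172 174 173 168 164 157 149 151 152 152]
216 [197 194 194 193 189 181 166 158 159 160 161 162 164 167 169 174 176 162
 129 101  68  83 108 131 156 166 167 158 150 152 152 152 152 153]
217 [206 189 186 176 166 156 158 159 160 160 160 163 161 162 166 166 152 116
  64  33  36  33  51 101 133 132 148 154 152 153 154 155 153 154]
218 [189 170 167 157 158 160 160 162 163 163 160 161 161 163 163 151  99  36
  39  42  47  42  36  59 113 134 132 157 155 154 155 155 154 153]
```

>>> move_arm(
  increments=[
    [0.03,0.005,-0.002,0],
    [0.06,0.007,-0.003,0],
    [0.09,0.007,-0.003,0],
    [0.115,0.007,-0.003,0],
    [0.115,0.007,-0.003,0],
  ],
)

```text
time: 6.5
tool_pos: [0.5618, -0.1877, 0.2636]
tool_rot: [-0.523, 1.569, 2.717]
contact_force: [0.1, 0.2, -1.1]
opening: 0.0188
```

```bash
python3 look.py b2
python3 - <<'E'
from h import *
np.set_printoptions(precision=4,suppress=True)
o=robot.observe();R=Rt();print(o["time"],o["tool_pos"],R[:,0],o["contact_force"],plan((.5615,-.187,.24),np.pi/2+.1))
c=o["tool_pos"]+.1427*R[:,0];print("rim ctr",c,[proj("scene",c+.0215*np.array(v)) for v in([.475,.88,0],[-.475,-.88,0],[.876,-.482,0])])
E
```

```text
6.6 [ 0.5623 -0.1881  0.2649] [ 0.0003 -0.0002 -1.    ] [-0.1433  0.1436 -1.4425] (array([ 0.0623, -0.0028,  0.0017]), 'tooly -1.4719', 'twist -0.0011 (alt +-3)', 'q6', np.float64(1.020024480046384))
rim ctr [ 0.5623 -0.1881  0.1222] [array([253.1915, 217.9201]), array([237.1174, 217.8798]), array([244.2881, 224.9929])]
```

View pics/b2.png

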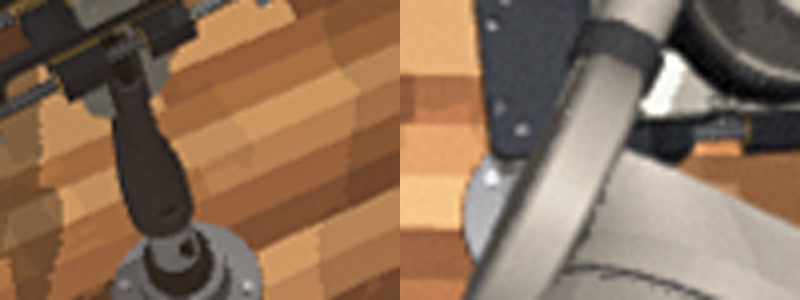

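Run:
```python
from h import *
im=cv2.imread("pics/b2_s.png").max(2)
print(proj("scene",(.5603,-.187,.122)),proj("scene",(.5623,-.1881,.122)))
for r in range(208,230,1): print(r,im[r,232:258])
```

```text
[245.24694081 217.18168844] [245.15612439 217.92578925]
208 [198 185 100  45  54  56  56  55  55  56  56  52  54  53  52  53  51  48
  57 117 171 165 158 165 173 175]
209 [196 184 112  41  53  55  55  56  54  55  56  55  54  54  55  53  51  50
  41  94 163 162 160 163 177 185]
210 [193 193 154  37  53  56  56  56  56  55  55  56  54  53  54  54  53  50
  45  76 138 165 166 172 178 184]
211 [192 200 180  43  50  55  57  55  56  57  55  56  53  55  54  54  55  55
  47  58 118 170 169 169 174 183]
212 [192 198 182  76  47  53  58  56  56  56  56  55  56  55  54  54  55  55
  50  46 107 170 164 170 171 178]
213 [194 198 187 114  42  52  56  56  56  55  56  54  55  56  57  55  55  54
  52  44  92 161 170 172 169 171]
214 [194 196 188 143  38  51  54  56  55  58  56  57  56  57  57  56  56  53
  51  45  66 132 177 169 164 157]
215 [186 181 172 147  56  48  54  56  56  56  56  58  57  57  57  55  55  54
  53  49  61 126 173 155 149 150]
216 [165 156 162 158 113  45  51  57  56  55  57  56  57  57  57  52  51  55
  56  49  47 103 159 153 151 152]
217 [157 159 161 168 153  45  49  54  57  58 
[... 697 characters left out ...]

  93  98  96  97  46  83 129 134]
224 [161 159 158 157 149 143 146 149 142 104  71  78  77  77  83  91  97 111
 107  92  80  99  58  57  93 125]
225 [161 157 151 152 152 152 143 138 130 110  87 108 112 115 113 109 110 108
  92  63  55  87  73  44  56 103]
226 [151 152 152 153 155 150 134 122 116  80  71 103 106 108 110 109 110  99
  49  40  51  77  89  46  58 107]
227 [153 152 153 153 154 143 124 124 115  47  57  98 108 109 108 106 109  98
  36  41  40  66  90  49  44  82]
228 [152 153 155 154 145 129 129 124 107  47  52  81 106 108 109 107 107  97
  58  53  45  67  73  49  47  56]
229 [153 153 154 147 134 127 121 110  78  44  51  77 105 106 109 108 106 102
  92  84  76  96  78  50  48  54]
```

The cuff sits centred over the stub to about 1–1.5 mm in the image: rim centre (244.9,216.8), stub axis (245.2,217.2). I'll lower slowly and watch the force.

>>> move_arm(
  increments=[
    [0.01,-0.001,-0.002,0],
    [0.02,-0.001,-0.002,0],
    [0.03,-0.001,-0.002,0],
    [0.035,-0.001,-0.002,0],
    [0.035,-0.001,-0.002,0],
  ],
)

```text
time: 7.22
tool_pos: [0.5629, -0.1875, 0.2505]
tool_rot: [-0.247, 1.57, 2.993]
contact_force: [0.3, 0.3, -0.9]
opening: 0.0186
```

Run:
```python
from h import *
np.set_printoptions(precision=4,suppress=True)
o=robot.observe();R=Rt();print(o["time"],o["tool_pos"],R[:,0],o["contact_force"],o["torque"])
```

```text
7.225 [ 0.5629 -0.1875  0.2505] [-0.0003  0.     -1.    ] [ 0.3294  0.3096 -0.9368] [ 0.0193 -0.0104 -0.0486]
```

>>> move_arm(
  increments=[
    [0.008,0,0,0],
    [0.016,0,0,0],
    [0.024,0,0,0],
    [0.024,0,0,0],
  ],
)

```text
time: 7.72
tool_pos: [0.5628, -0.1874, 0.2407]
tool_rot: [-0.469, 1.57, 2.772]
contact_force: [0.0, 0.1, -0.6]
opening: 0.0188
```

```bash
python3 - <<'E'
from h import *
np.set_printoptions(precision=4,suppress=True)
o=robot.observe();R=Rt();print(o["time"],o["tool_pos"],R[:,0],o["contact_force"],o["torque"])
E
python3 look.py b3
```

```text
7.725 [ 0.5628 -0.1874  0.2407] [-0.0007  0.0003 -1.    ] [ 0.0057  0.0767 -0.5682] [ 0.0432  0.0259 -0.0125]
```

View pics/b3.png

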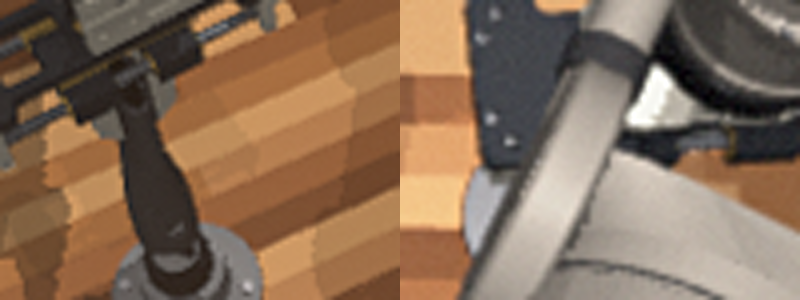

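The cuff is over the stub with almost no lateral force. I'll push down over the button in small steps.

>>> move_arm(
  increments=[
    [0.006,0,0,0],
    [0.012,0,0,0],
    [0.018,0,0,0],
    [0.024,0,0,0],
  ],
)

```text
time: 8.32
tool_pos: [0.5636, -0.1876, 0.2327]
tool_rot: [2.684, 1.568, -0.359]
contact_force: [-0.5, 0.8, 8.6]
opening: 0.0185
```

>>> move_arm(
  increments=[
    [0.006,0,0,0],
    [0.012,0,0,0],
    [0.018,0,0,0],
    [0.018,0,0,0],
  ],
)

```text
time: 8.82
tool_pos: [0.5631, -0.1874, 0.2245]
tool_rot: [3.087, 1.57, 0.045]
contact_force: [-0.7, 1.0, 3.3]
opening: 0.0188
```

>>> move_arm(
  increments=[
    [0.008,0,0,0],
    [0.016,0,0,0],
    [0.024,0,0,0],
    [0.03,0,0,0],
    [0.03,0,0,0],
  ],
)

```text
time: 9.45
tool_pos: [0.5627, -0.1874, 0.2117]
tool_rot: [-0.522, 1.57, 2.719]
contact_force: [1.7, 1.5, -0.5]
opening: 0.0186
```

Run:
```python
from h import *
np.set_printoptions(precision=4,suppress=True)
o=robot.observe();R=Rt();print(o["time"],o["tool_pos"],R[:,0],o["contact_force"],o["torque"])
```

```text
9.45 [ 0.5627 -0.1874  0.2117] [-0.0009  0.0004 -1.    ] [ 1.7337  1.5196 -0.5328] [ 0.4469 -0.2605 -0.0377]
```

>>> move_arm(
  increments=[
    [0.005,0,0,0],
    [0.01,0,0,0],
    [0.014,0,0,0],
    [0.014,0,0,0],
  ],
)

```text
time: 9.95
tool_pos: [0.5629, -0.1874, 0.2064]
tool_rot: [-0.579, 1.57, 2.662]
contact_force: [0.5, 1.7, 2.3]
opening: 0.0184
```

>>> move_arm(
  increments=[
    [0.0025,0,0,0],
    [0.0025,0,0,0],
  ],
)

```text
time: 10.2
tool_pos: [0.5629, -0.1874, 0.2056]
tool_rot: [-0.654, 1.571, 2.587]
contact_force: [1.3, 1.7, 1.6]
opening: 0.0184
```

>>> move_arm(
  increments=[
    [0.0025,0,0,0],
    [0.0025,0,0,0],
  ],
)

```text
time: 10.45
tool_pos: [0.5629, -0.1874, 0.2047]
tool_rot: [-0.896, 1.571, 2.344]
contact_force: [0.6, 0.7, 1.0]
opening: 0.0187
```

>>> move_arm(
  increments=[
    [0.0025,0,0,0],
    [0.0025,0,0,0],
  ],
)

```text
time: 10.7
tool_pos: [0.5631, -0.1875, 0.2046]
tool_rot: [2.568, 1.57, -0.475]
contact_force: [-1.1, 1.8, 6.2]
opening: 0.0186
```

It's on the shoulder: TCP z is 0.2046, as predicted for home, with an upward force of 6 N. Now I'll turn towards +yaw (negative twist) in small steps and read the torque.

```bash
cat > st.py <<'E'
from h import *
np.set_printoptions(precision=4,suppress=True)
o=robot.observe();R=Rt();print(o["time"],o["tool_pos"],"nozyaw %.4f"%(np.arctan2(R[1,1],R[0,1])+np.pi/2),o["contact_force"],o["torque"],o["opening"],"q6 %.3f"%o["qpos"][5])
E
python3 st.py
```

```text
10.7 [ 0.5631 -0.1875  0.2046] nozyaw 0.0990 [-1.0526  1.7915  6.163 ] [ 0.6419 -0.0595 -0.0178] 0.018615996259505965 q6 1.021
```

>>> move_arm(
  increments=[
    [0,0,0,-0.03],
    [0,0,0,-0.06],
    [0,0,0,-0.09],
    [0,0,0,-0.09],
  ],
)

```text
time: 11.2
tool_pos: [0.563, -0.1875, 0.2045]
tool_rot: [2.27, 1.57, -0.678]
contact_force: [-1.9, 1.9, 7.1]
opening: 0.0186
```

```bash
python3 st.py
```

```text
11.2 [ 0.563  -0.1875  0.2045] nozyaw 0.1938 [-1.8992  1.9323  7.0832] [0.6252 0.0535 0.094 ] 0.018618479652830984 q6 0.927
```

>>> move_arm(
  increments=[
    [0,0,0,-0.03],
    [0,0,0,-0.06],
    [0,0,0,-0.09],
    [0,0,0,-0.09],
  ],
)

```text
time: 11.7
tool_pos: [0.5629, -0.1878, 0.2046]
tool_rot: [1.845, 1.57, -1.009]
contact_force: [-1.5, 1.3, 7.3]
opening: 0.0186
```

```bash
python3 st.py; python3 look.py b4
```

```text
11.7 [ 0.5629 -0.1878  0.2046] nozyaw 0.2878 [-1.5212  1.2583  7.3103] [ 0.3635  0.1091 -0.0502] 0.01861047525017793 q6 0.832
```

View pics/b4.png

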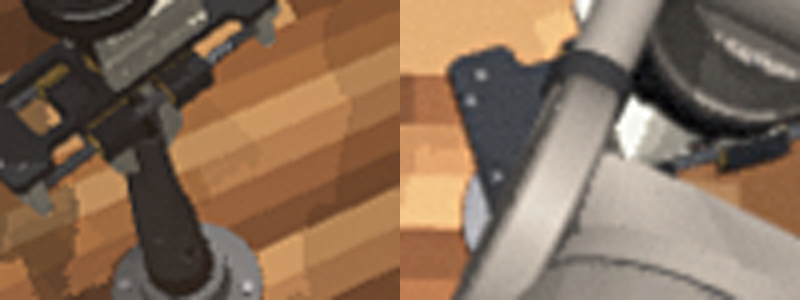

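>>> move_arm(
  increments=[
    [0,0,0,-0.025],
    [0,0,0,-0.05],
    [0,0,0,-0.05],
  ],
)

```text
time: 12.18
tool_pos: [0.5629, -0.1879, 0.2046]
tool_rot: [1.726, 1.569, -1.076]
contact_force: [-2.1, 0.5, 6.8]
opening: 0.0187
```

```bash
python3 st.py
```

```text
12.175 [ 0.5629 -0.1879  0.2046] nozyaw 0.3400 [-2.0951  0.5283  6.8376] [ 0.3442  0.1187 -0.0381] 0.01874947016723134 q6 0.780
```

>>> move_arm(
  increments=[
    [0,0,0,-0.025],
    [0,0,0,-0.05],
    [0,0,0,-0.05],
  ],
)

```text
time: 12.55
tool_pos: [0.5629, -0.1879, 0.2045]
tool_rot: [1.641, 1.57, -1.108]
contact_force: [-1.3, 1.2, 6.4]
opening: 0.019
```

```bash
python3 st.py
```

```text
12.55 [ 0.5629 -0.1879  0.2045] nozyaw 0.3923 [-1.2862  1.1777  6.4369] [ 0.3532  0.169  -0.0586] 0.01895670148258519 q6 0.728
```

The opening has crept from 18.6 to 19.0 mm, which could mean the spout has stopped following the jaws. I'll look.

```bash
cat > look2.py <<'E'
from h import *
import sys
s=robot.read_camera("scene")[:,:,::-1]
cv2.imwrite("pics/%s_s.png"%sys.argv[1],s)
cv2.imwrite("pics/%s.png"%sys.argv[1],cv2.resize(s[190:250,220:300],(800,600),interpolation=cv2.INTER_CUBIC))
E
python3 look2.py b5; python3 -c "
import cv2,numpy as np
f=lambda n:cv2.resize(cv2.imread('pics/%s_s.png'%n)[175:250,225:275],(400,600),interpolation=cv2.INTER_CUBIC)
cv2.imwrite('pics/b45.png',np.hstack([f('b4'),f('b5')]))"
```

```text
(no output)
```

View pics/b45.png

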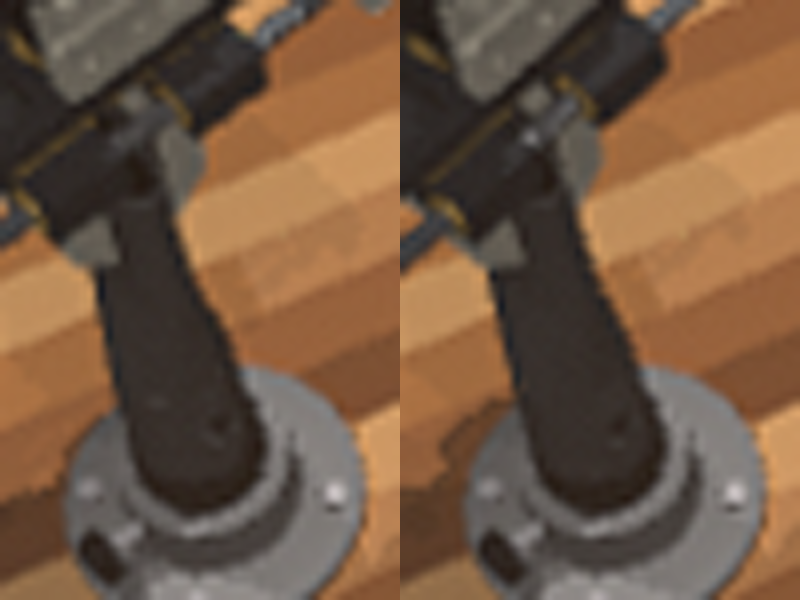

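Run:
```python
from h import *
for a in np.arange(.1,.8,.1):
    r=.0215;print("%.1f"%a,proj("scene",(.5605+r*np.cos(a),-.187+r*np.sin(a),.0897)).round(1))
for n in("b3","b4","b5"):
    im=cv2.imread("pics/%s_s.png"%n).max(2);print(n);print(im[222:236,244:260])
```

```text
0.1 [250.9 228.7]
0.2 [251.6 228.3]
0.3 [252.2 227.9]
0.4 [252.8 227.3]
0.5 [253.3 226.8]
0.6 [253.7 226.2]
0.7 [254.1 225.5]
b3
[[ 56  56  55  55  74  90  76  57  53  49  66 113 135 129 126 128]
 [ 56  57  59  71  79  60  58  56  54  50  51  87 130 133 130 129]
 [ 56  56  54  56  59  59  59  54  51  54  52  54  92 125 133 130]
 [ 56  55  54  56  56  54  54  54  54  65  75  44  55 102 136 133]
 [ 55  55  56  55  56  56  55  54  54  76  87  45  57 106 144 129]
 [ 53  52  52  53  52  51  50  48  43  65  89  47  43  81 131 130]
 [ 71  67  67  69  74  72  59  53  43  63  74  50  46  54 102 140]
 [104  97  98 100 105 102  93  85  70  86  75  52  48  55  94 130]
 [ 99 107 107 107 104 102 108 107  99  80  48  51  51  44  83 126]
 [ 72  96 106 110 110 107 104  96  81  46  47  51  45  44  85 128]
 [ 46  58  87 100  97  95  88  56  42  45  48  47  46  54  92 128]
 [ 49  44  44  51  51  44  42  45  47  49  48  48  46  69 113 127]
 [ 49  51  48  44  46  47  46  47  48  48  48  45  42  70 115 124]
 [ 43  47  48  46  49  50  48  48  48  48  47  45  58 101 129 118]]
b4
[[ 56  55  57  54  55  53  54
[... 1151 characters left out ...]
  53  56  48  53 102 135 133]
 [ 56  56  56  56  54  56  57  57  54  53  57  49  54 103 144 130]
 [ 55  56  56  55  59  56  57  52  47  50  59  53  45  77 131 130]
 [ 55  55  56  56  54  56  56  49  45  52  56  55  48  54 100 140]
 [ 54  55  56  56  56  55  55  55  55  54  54  54  48  52  93 131]
 [ 54  56  57  55  55  55  56  61  64  57  56  55  47  44  82 132]
 [ 55  55  55  55  55  56  54  55  55  55  55  52  48  44  82 127]
 [ 55  56  57  56  56  55  55  54  55  56  54  48  43  54  91 127]
 [ 52  58  56  57  58  57  57  56  54  53  49  45  45  67 114 126]
 [ 49  54  54  54  56  59  55  52  53  50  46  47  40  69 114 124]
 [ 40  45  48  49  50  49  48  44  45  46  44  43  57  99 128 119]]
```

The hole stayed at about (252.2,228), yaw ≈0.3, while the jaws turned from 0.29 to 0.39. It is now dark, filled by the button, where bare aluminium would show bright. That suggests it has caught. I'll turn the jaws back into line, then do a gentle pull-up test.

>>> move_arm(
  increments=[
    [0,0,0,0.03],
    [0,0,0,0.06],
    [0,0,0,0.06],
  ],
)

```text
time: 12.98
tool_pos: [0.5629, -0.1879, 0.2046]
tool_rot: [1.681, 1.569, -1.131]
contact_force: [-1.0, 1.0, 7.7]
opening: 0.0188
```

```bash
python3 st.py
```

```text
12.975 [ 0.5629 -0.1879  0.2046] nozyaw 0.3290 [-0.9991  1.04    7.7388] [0.2949 0.1466 0.1222] 0.018822161492681264 q6 0.791
```

>>> move_arm(
  increments=[
    [-0.004,0,0,0],
    [-0.008,0,0,0],
    [-0.008,0,0,0],
  ],
)

```text
time: 13.35
tool_pos: [0.5626, -0.1876, 0.2062]
tool_rot: [-0.407, 1.569, 3.064]
contact_force: [-0.2, -0.3, -1.8]
opening: 0.0188
```

```bash
python3 st.py
```

```text
13.35 [ 0.5626 -0.1876  0.2062] nozyaw 0.3292 [-0.2065 -0.3458 -1.7512] [-0.0519  0.0422 -0.0087] 0.01882261830290532 q6 0.791
```

>>> move_arm(
  increments=[
    [-0.002,0,0,0],
    [-0.004,0,0,0],
    [-0.004,0,0,0],
  ],
)

```text
time: 13.72
tool_pos: [0.5624, -0.1872, 0.2069]
tool_rot: [-0.772, 1.568, 2.699]
contact_force: [2.6, 0.5, -15.5]
opening: 0.0183
```

```bash
python3 st.py
```

```text
13.725 [ 0.5624 -0.1872  0.2069] nozyaw 0.3294 [  2.556    0.4679 -15.4889] [-0.1671 -0.2825 -0.0474] 0.01830759764640322 q6 0.791
```

Pulling up meets 15 N after about 1.6 mm of play, so the button is locked in the hole. I'll push back down to the shoulder gently.

>>> move_arm(
  increments=[
    [0.004,0,0,0],
    [0.008,0,0,0],
    [0.011,0,0,0],
    [0.011,0,0,0],
  ],
)

```text
time: 14.22
tool_pos: [0.5633, -0.1876, 0.2052]
tool_rot: [2.343, 1.569, -0.469]
contact_force: [-0.3, 0.2, -1.0]
opening: 0.0188
```

```bash
python3 st.py
```

```text
14.225 [ 0.5633 -0.1876  0.2052] nozyaw 0.3293 [-0.3476  0.1537 -1.0411] [ 0.1473  0.0811 -0.0043] 0.01879462031021806 q6 0.791
```

>>> move_arm(
  increments=[
    [0.002,0,0,0],
    [0.004,0,0,0],
    [0.004,0,0,0],
  ],
)

```text
time: 14.6
tool_pos: [0.5636, -0.1878, 0.2047]
tool_rot: [2.318, 1.567, -0.494]
contact_force: [-2.4, 1.4, 8.8]
opening: 0.0188
```

```bash
python3 st.py
```

```text
14.6 [ 0.5636 -0.1878  0.2047] nozyaw 0.3293 [-2.3722  1.4078  8.8218] [0.3116 0.4987 0.047 ] 0.01883679995688562 q6 0.791
```

It's home again with about 9 N of contact. I'll release and back straight up.

>>> move_arm(
  increments=[
    [-0.002,0,0,0],
    [-0.002,0,0,0],
    [-0.002,0,0,0],
    [-0.002,0,0,0],
    [-0.002,0,0,0],
  ],
  gripper=0.3,
)

```text
time: 15.22
tool_pos: [0.5629, -0.1875, 0.2032]
tool_rot: [-0.29, 1.571, -3.102]
contact_force: [-0.7, -0.6, 0.3]
opening: 0.0624
```

```bash
python3 st.py; python3 look2.py c1
```

```text
15.225 [ 0.5629 -0.1875  0.2032] nozyaw 0.3293 [-0.6842 -0.6332  0.3217] [-0.0316  0.0147  0.0185] 0.06238856854327821 q6 0.791
```

View pics/c1.png

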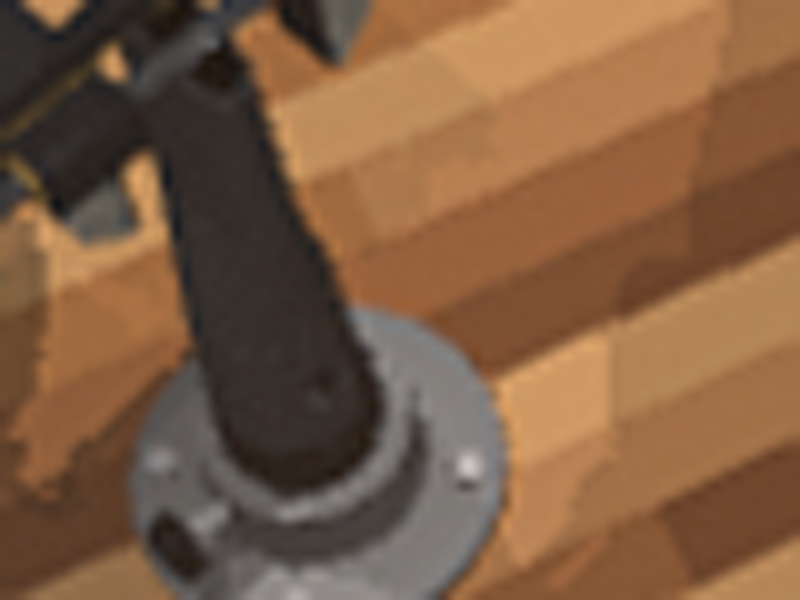

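The jaws are open and the nozzle stands upright on the shoulder. Retreating straight up.

>>> move_arm(
  increments=[
    [-0.06,0,0,0],
    [-0.16,0,0,0],
    [-0.26,0,0,0],
    [-0.32,0,0,0],
    [-0.32,0,0,0],
  ],
  gripper=0.0,
)

```text
time: 15.9
tool_pos: [0.5636, -0.1878, 0.3331]
tool_rot: [2.339, 1.566, -0.473]
contact_force: [-0.5, -0.2, 0.4]
opening: 0.0919
```

```bash
python3 st.py; python3 look2.py c2
python3 - <<'E'
from h import *
im=cv2.imread("pics/c2_s.png").max(2)
b=np.array([proj("scene",(.5605+.0215*np.cos(a),-.187+.0215*np.sin(a),.062)) for a in np.linspace(0,6.3,60)]);print(b.min(0),b.max(0))
a=.31
for s,z in((-1,.195),(1,.175)): print(proj("scene",(.5605+s*.022*np.cos(a),-.187+s*.022*np.sin(a),.062+z)))
s0=cv2.imread("pics/scene0.png");s1=cv2.imread("pics/c2_s.png");cv2.imwrite("pics/c2full.png",s1)
E
```

```text
15.9 [ 0.5636 -0.1878  0.3331] nozyaw 0.3294 [-0.4681 -0.2424  0.3538] [ 0.01    0.0206 -0.0409] 0.09194476626819466 q6 0.791
[240.87829485 220.97106065] [256.24954858 234.54218713]
[230.67461074 184.27605863]
[243.88190179 199.44408578]
```

View pics/c2full.png

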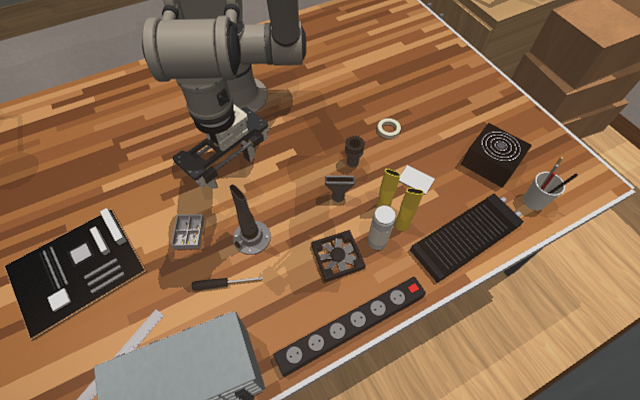

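View pics/c2.png

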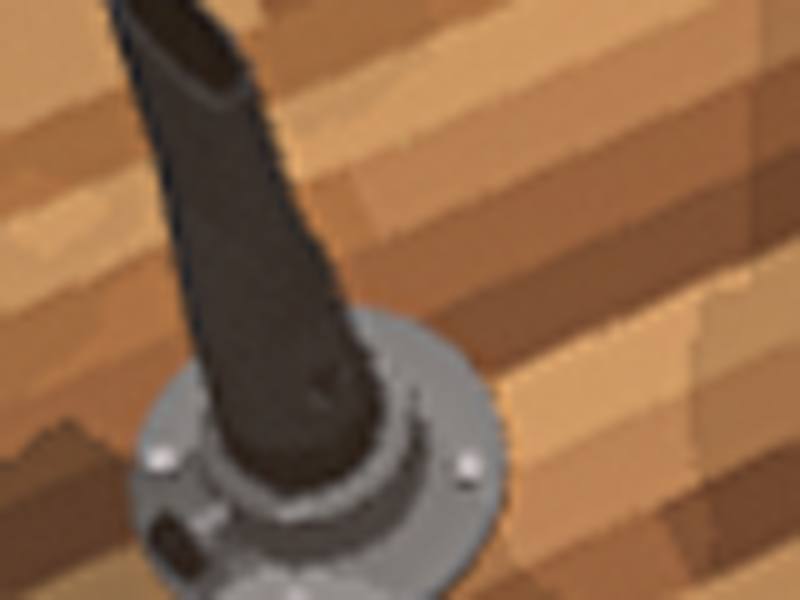

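The nozzle stands upright on the stub. Its low mouth end is at (243.5,200), against (243.9,199.4) predicted for home at yaw 0.31. The bystanders look unchanged. Handing in.

```bash
python3 -c "
from cell import robot
print(robot.hand_in(), robot.observe()['time'])"
```

```text
the job is handed in; nothing more can be done
the job is handed in; nothing more can be done
```

The crevice nozzle is on the stub, seated on the shoulder with the spring button caught in its hole. I let go, backed the gripper clear and handed the job in at about 16 s. No verdict is reported.

**What I did:** I gripped the black crevice nozzle by its spout and carried it to the parked tube. I slid the cuff over the stub, with about 9 N as it passed the button. I then turned it from yaw 0.10 until it stopped following the jaws, at about 0.3 rad.

**What the last checks showed:**
- **Locked:** a gentle pull-up met about 15 N after roughly 1.6 mm of play. I then pushed it back down until the tool was at the expected home height (0.2047 m), with about 9 N of contact.
- **Upright and home:** in the last scene picture the low mouth end is within 1 pixel of where it should be for home at that yaw.
- **Other things:** in the same picture everything else on the bench looks where it was. I judged this by eye and did not measure it.

**What disagreed:**
- My first estimate of the button's direction was about 0.5 rad, but it caught near 0.3.
- The jaws turned about 0.1 rad past the catch before I noticed. I turned them back before the pull test.
- The hole appears about 1 pixel lower in the image than predicted, which is within the calibration error.

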